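Open the safety-capped standoff jar

ROBOT

A 6-joint arm with a two-finger parallel gripper is mounted at the origin on a cart in front of the work surface, level with it; the furniture and walls round the work are solid. World frame = base frame: x ahead of the robot, y to its left, z up, the work surface at z = 0. Lengths are in m, angles in rad, forces in N, time in s.
With the tool pointing down it reaches from about 0.3 to 0.775 m from the base axis. Payload 14.6 kg.
Tool frame: the origin (TCP) lies midway between the tips of the shut fingers; the grasp point (between the pads) lies 19 mm behind it; z points along the fingers, y is the line along which they close (so a half turn about z gives the same grasp; the last joint's range is limited). The gripper opens to 94 mm and grips with 3 to 60 N. Pads are 16 mm wide; open, the fingers measure 119 mm over their backs; the gripper's body (75 mm by 177 mm) begins 78 mm behind the grasp point.
Start: joints at [1.215, 0.3, 1.521, -0, 1.321, -0.067], TCP at [0.157, 0.527, 0.205] pointing down, gripper open.
Joint ranges: [-3.03, 3.03], [-0.79, 2.21], [0.23, 2.52], [-1.04, 4.18], [0, 3.07], [-2.55, 2.55]. Speed limits (rad/s): [2.22, 2.22, 2.57, 3.14, 3.14, 3.14].

INTERFACE

Orientations are given as [roll, pitch, yaw] about the fixed x, y, z axes, in that order (R = Rz(yaw) Ry(pitch) Rx(roll)).
In Python, from station import ctrl gives the robot as it stands. The module is installed in compiled form; this text tells all that it offers.
- The arm moves only by the tool servo_tool, never from a script. Its argument "plan" is a list of rows, each a list of 7 numbers: the opening in per cent of the stroke, from 0 (shut) to 100 (fully open), then the shift along the tool's x, y, z in m, then the turn, a rotation vector about the tool's x, y, z in rad. A call has exactly 8 rows; each row shifts and turns the commanded pose from where the row before left it, along the tool's axes as they then stand; what a row does not reach is not made up. A row lasts 1/8 s, in which the tool goes at most 62.5 mm and 10.7 degrees, less where a joint would pass 70% of its speed; a pose out of reach is approached as far as the arm can. A call with a gripper value outside its range is refused whole. The fingers move at their own pace and stop on an object; "force" is the grip in N (left out, the last holds). Time passes only in rows, so rows that do not move let the fingers close, or fill a call up. It gives the time, the measured TCP pose, the force, the opening and the grip force at its end, in the units of the state.
- ctrl.get_obs(): the state, without advancing time (a new reading comes with each control period).
- ctrl.camera(name): name is "scene" or "side" or "wrist"; returns a dict with "pixels" (400x640x3 uint8, red, green, blue), "z_map" (400x640 float32, m along the optical axis (not along the pixel's ray), 0 where there is no reading), "mtx" (3x3 intrinsics, pixels), "pose" (4x4, takes a point from camera to world coordinates). Camera axes: x right, y up, looking along -z (the intrinsics and any distortion apply to the point x, -y, -z); pixel columns grow to the right and rows downward; lengths in m; the calibration is good to about 2 mm. A picture is of the moment at which its call begins.
- ctrl.hand_in(): hands the job in; it is judged then, once.
The state is a dict: "time_s": time; "qpos": joint angles; "joint_vel": joint speeds; "tau": joint torques, N m; "ee_pos": TCP position; "eef_rot": TCP orientation; "force": force on the tool from outside, world axes, zero at the start; "moment": the same for the moment, N m; "grip_width": finger opening in m; "grip_force": force on a finger pad.
Only numpy, scipy, OpenCV 4.12 (cv2) and the standard library are available. Lean on these libraries where they do the work, as an engineer would, in place of code of your own. Each camera call takes 0.05 s, during which the arm holds its last target. There are 200 camera calls.

TASK

Open the jar of brass standoffs: squeeze the two orange tabs of its blue safety cap inward and, with them squeezed, turn the cap anticlockwise (seen from above), feeling with light upward pulls for the spot where it comes free. Lift the cap off and set it down gently, right way up and flat in the grey tray, without dropping it, then let go. Leave the battery, choke, screwdriver and bottle where they are.

Things in the scene. Friction and masses are not known exactly. Their poses are not given: they have to be found in the camera images.
- jar: White round jar with a yellow band, 68 mm diameter, fixed upright to the bench by a 92 mm aluminium foot. Origin: centre of its underside on the bench, z up. Its shoulder is 60 mm up. Hidden under the cap is its neck, with a flange that has two slots for the cap's two inner lugs; where the slots lie differs each time and is neither visible nor told by the jar's yaw.
- jar_top (a point): Centre of the jar's shoulder, at the foot of the neck (neck rim 24 mm higher). Round it stand 8 white stop blocks 45 deg apart, 7 mm tall, inner radius 28.5, outer 33 mm. Each tab's foot rests in a gap between two blocks, so the cap turns only about 10 deg; with both tabs in by 3.5 mm or more the feet pass inside the blocks. A tab let go springs out into the next gap.
- cap: Blue cap, 46 mm diameter, 30 mm tall, about 90 g, loose on the neck. Origin: centre of its underside (61 mm above the bench when seated), z up along its axis. Tab a on its +y, tab b on its -y side. Lift it 24 mm to clear the neck.
- cap_top (a point): Centre of the cap's top. The cap comes free 50 to 125 deg anticlockwise from its start (differs each time): there it lifts freely, within about +-8 deg. Elsewhere it lifts 2 mm, then holds firm. A hard stop lies about 17 deg past the middle of the free spot; if the cap reaches that, turn back 10 to 20 deg.
- tab_a (a joint): Orange spring tab on the cap's +y side, slides straight in towards the cap axis: 0 = out (rest), 0.0055 m = fully in (hard stop). Needs 3.6 N to start, about 9 N fully in; springs back when let go.
- tab_b (a joint): The like tab on the cap's -y side; same values.
- tab_a_face (a point): Middle of tab a's flat upright grip face, 15 mm wide, 8 to 30 mm above the cap's underside, 28.5 mm from the cap axis at rest (57 mm across both tabs, 46 mm squeezed). Below it the tab's 7 mm wide foot sticks out to 32 mm from the axis; its top and the stop blocks' tops are 5 and 6 mm above the cap's underside: keep fingertips over 8 mm above it.
- tab_b_face (a point): The same point on tab b.
- tray_in (a point): Centre of the inner floor (4 mm above the bench) of the grey square tray, 130x130x14 mm outside, walls 4 mm, fixed to the bench.
- toroid_choke: Bystander: copper-wound yellow ring choke, 43x43x15 mm, lying flat; origin at its underside centre. Leave it alone.
- solvent_bottle: Bystander: white plastic bottle with a red spout cap, 49 mm across, 142 mm tall, standing; origin at its underside centre. Leave it alone.
- battery_1: Bystander: blue and silver cylindrical battery cell, 15x50x15 mm, lying; origin at its underside centre. Leave it alone.
- screwdriver_a: Bystander: screwdriver with a red handle, 26x160x25 mm, lying; origin at its underside centre. Leave it alone.
Things that resemble listed ones, but are neither listed nor needed, are in the scene too. Leave any red look-alike of the jar alone. Several things have the shape of the cap; the one meant has the colours described above.

How it is judged:
By the outcome, as a careful person would: the job done as asked, in the order asked, and still so for the second after the job is handed in, with the robot touching nothing.
It also fails if it takes over 72 s, if anything falls off the work surface, if the arm or the gripper's body presses on something with over 40 N, if the wrist force passes 120 N, or if a joint passes its speed limit or range.

## Working session

There is one attempt and no reset: what is moved stays moved. The work goes in short steps, Python scripts to look and compute and a tool call to move; the robot and the scene stay as the last step left them, time stands still between calls to the robot, and variables do not carry over. Pictures are saved under pics/ and viewed, at most 10 in all, crops included, and the job is handed in when it is done.

Besides the shell and the picture viewer there is one more tool, called after "Call:" as name(argument=value, ...), one argument or row to a line, values as JSON. servo_tool: Moves the arm, as the interface text tells. Its arguments: {"type":"object","properties":{"plan":{"type":"array","items":{"type":"array","items":{"type":"number"}}},"force":{"type":"number"}},"required":["plan"]}

```bash
mkdir -p pics; cat > h.py <<'E'
import numpy as np, cv2
from station import ctrl
def shot(n,f):
    c=ctrl.camera(n); cv2.imwrite(f,c["pixels"][:,:,::-1]); return c
def pts(c):
    z=c["z_map"]; K=c["mtx"]; v,u=np.mgrid[:400,:640]
    P=np.stack([(u-K[0,2])/K[0,0]*z,-(v-K[1,2])/K[1,1]*z,-z],-1)
    T=c["pose"]; return P@T[:3,:3].T+T[:3,3]
E
python3 - <<'E'
from h import *
a=shot("scene","pics/s.png");b=shot("side","pics/d.png")
np.savez("c.npz",sp=pts(a),si=a["pixels"],dp=pts(b),di=b["pixels"])
o=ctrl.get_obs();print(o["time_s"],o["ee_pos"],o["eef_rot"],o["grip_width"],o["force"],o["grip_force"])
E
```

```text
0.1 [0.15657266 0.5270045  0.20498283] [-3.14062478e+00 -4.49709793e-05  2.85276442e+00] 0.09433302821033675 [ 0.70648337 -0.58742424  0.3629894 ] 0.0
```

View pics/s.png

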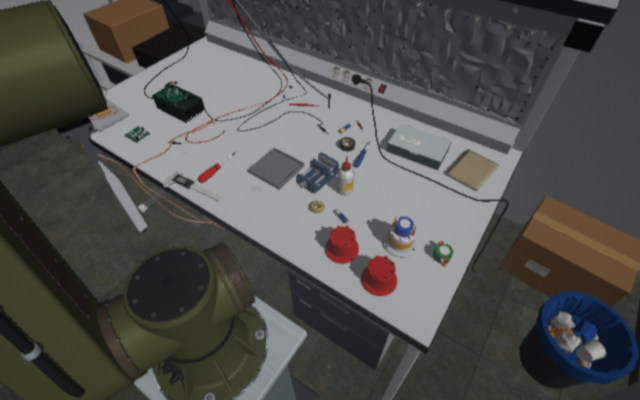

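View pics/d.png

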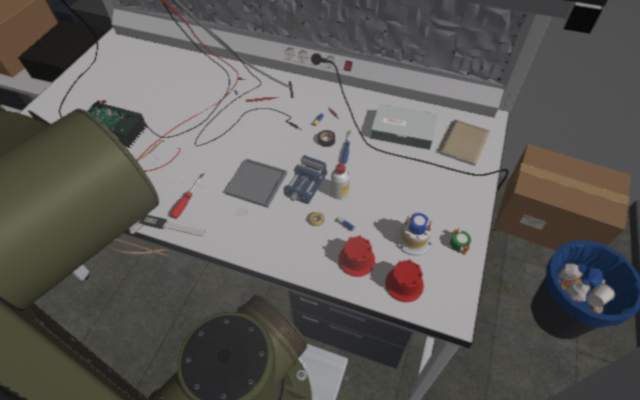

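The jar with the blue cap is at scene (403,232) and side (417,228), and the tray is at scene (276,168). The two red look-alikes are in front of the jar and the green cap is to its right.

```bash
python3 - <<'E'
from h import *
d=np.load("c.npz")
for k,jr,tr in(("s",(370,440,200,265),(240,310,140,195)),("d",(390,445,200,260),(215,295,150,215))):
    P=d[k+"p"];I=d[k+"i"];H=cv2.cvtColor(I,cv2.COLOR_RGB2HSV)
    m=np.zeros(I.shape[:2],bool);m[jr[2]:jr[3],jr[0]:jr[1]]=1
    bl=m&(H[...,0]>100)&(H[...,0]<130)&(H[...,1]>120)&(H[...,2]>60)
    Q=P[bl];top=Q[(Q[:,2]>.087)&(Q[:,2]<.1)];print(k,"blue",len(Q),len(top),(top.min(0)+top.max(0))/2,np.ptp(top,0),top.mean(0))
    org=m&(H[...,0]>3)&(H[...,0]<17)&(H[...,1]>150)&(H[...,2]>90)
    n,l,s,c=cv2.connectedComponentsWithStats(org.astype(np.uint8))
    for i in range(1,n):
        if s[i,4]>3: print("  or",s[i,4],c[i],P[l==i].mean(0))
    m[:]=0;m[tr[2]:tr[3],tr[0]:tr[1]]=1
    Q=P[m&(H[...,2]<130)&(P[...,2]<.03)&(P[...,2]>-.005)&(H[...,1]<70)];Q=Q[np.isfinite(Q).all(1)]
    print("  tray",cv2.minAreaRect(Q[:,:2].astype(np.float32)),np.median(Q,0))
    x0,x1,y0,y1=jr
    cv2.imwrite(f"pics/j{k}.png",cv2.resize(I[y0:y1,x0:x1,::-1],None,fx=6,fy=6,interpolation=cv2.INTER_CUBIC))
a=cv2.imread("pics/js.png");b=cv2.imread("pics/jd.png");h=min(len(a),len(b))
cv2.imwrite("pics/jj.png",np.hstack([a[:h],b[:h]]))
E
```

```text
s blue 138 80 [ 0.48631257 -0.22880496  0.09066744] [0.04445475 0.03675294 0.00704939] [ 0.48159098 -0.22903323  0.09095219]
  tray ((0.519821047782898, 0.19408641755580902), (0.21926604211330414, 0.13155485689640045), 88.60273742675781) [0.51628218 0.22454415 0.00515495]
d blue 128 81 [ 0.48549507 -0.22804508  0.09019341] [0.04487471 0.03483416 0.00630832] [ 0.47997534 -0.22677632  0.09025114]
  tray ((0.5232505798339844, 0.20504853129386902), (0.13893365859985352, 0.20705167949199677), 1.1713861227035522) [0.52005195 0.22767805 0.00431322]
```

View pics/jj.png

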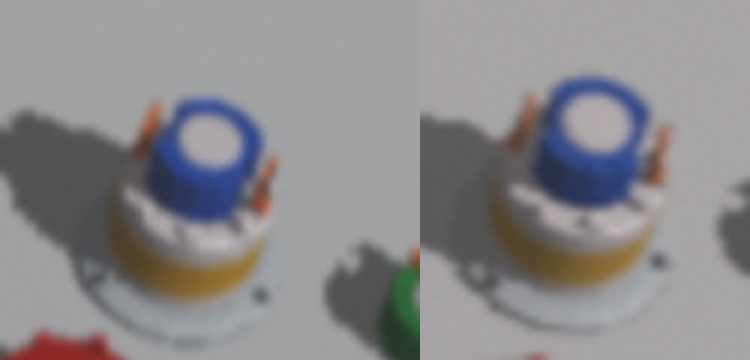

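The tabs are upright orange pieces left-rear and right-front of the cap, at scene about (395,221) and (414,231), and side about (407,220) and (430,226).

```bash
cat >> h.py <<'E'
def ray(c,uv,z):
    K,T=c["mtx"],c["pose"]; d=T[:3,:3]@np.array([(uv[0]-K[0,2])/K[0,0],-(uv[1]-K[1,2])/K[1,1],-1]); return T[:3,3]+d*(z-T[2,3])/d[2]
E
python3 - <<'E'
from h import *
for n,a,b,tr in(("scene",(394.7,220.8),(414.2,230.8),(246,306,145,192)),("side",(406.7,220.3),(430,226.3),(222,290,155,210))):
    c=ctrl.camera(n); A,B=ray(c,a,.08),ray(c,b,.08); print(n,A,B,(A+B)/2,np.degrees(np.arctan2(*(A-B)[1::-1])))
    g=c["pixels"].astype(int);m=np.zeros(g.shape[:2],np.uint8);m[tr[2]:tr[3],tr[0]:tr[1]]=1
    m&=((g.max(2)<125)&(np.ptp(g,2)<22)).astype(np.uint8);m=cv2.morphologyEx(m,cv2.MORPH_OPEN,np.ones((3,3)))
    nn,l,s,_=cv2.connectedComponentsWithStats(m);i=1+s[1:,4].argmax();Q=pts(c)[l==i];print(s[i],cv2.minAreaRect(Q[:,:2].astype(np.float32)))
E
```

```text
scene [ 0.48809843 -0.20103092  0.08      ] [ 0.48747058 -0.25654614  0.08      ] [ 0.4877845  -0.22878853  0.08      ] 89.35204107130951
[ 248  148   56   41 1299] ((0.2740148901939392, -0.06511789560317993), (0.9433688521385193, 0.17732080817222595), 50.32774353027344)
side [ 0.48550274 -0.19996688  0.08      ] [ 0.48710039 -0.25666826  0.08      ] [ 0.48630157 -0.22831757  0.08      ] 91.61397158709326
[ 224  159   62   48 1866] ((0.21117264032363892, 0.06865021586418152), (0.8834877014160156, 0.1754811406135559), 27.977428436279297)
```

Call:
servo_tool(
  plan=[
    [100,-0.033,-0.039,0,0,0,0],
    [100,-0.033,-0.039,0,0,0,0],
    [100,-0.033,-0.039,0,0,0,0],
    [100,-0.033,-0.039,0,0,0,0],
    [100,-0.033,-0.039,0,0,0,0],
    [100,-0.033,-0.039,0,0,0,0],
    [100,-0.033,-0.039,0,0,0,0],
    [100,-0.033,-0.039,0,0,0,0],
  ],
)

```text
time_s: 1.2
ee_pos: [0.3212, 0.1514, 0.2056]
eef_rot: [3.141, 0.0, 2.853]
force: [1.0, 1.3, -0.3]
grip_width: 0.0939
grip_force: 0.0
```

Call:
servo_tool(
  plan=[
    [100,-0.033,-0.039,0,0,0,0],
    [100,-0.033,-0.039,0,0,0,0],
    [100,-0.033,-0.039,0,0,0,0],
    [100,-0.033,-0.039,0,0,0,0],
    [100,-0.033,-0.039,0,0,0,0],
    [100,-0.033,-0.039,0,0,0,0],
    [100,-0.033,-0.039,0,0,0,0],
    [100,-0.033,-0.039,0,0,0,0],
  ],
)

```text
time_s: 2.2
ee_pos: [0.4855, -0.223, 0.2053]
eef_rot: [3.142, -0.0, 2.853]
force: [0.2, -0.8, 0.9]
grip_width: 0.0938
grip_force: 0.0
```

Call:
servo_tool(
  plan=[
    [100,0,0,0,0,0,0.178],
    [100,0,0,0,0,0,0.178],
    [100,0,0,0,0,0,0.178],
    [100,0,0,0,0,0,0.178],
    [100,0,0,0,0,0,0.178],
    [100,0,0,0,0,0,0.178],
    [100,0,0,0,0,0,0.178],
    [100,0,0,0,0,0,0.178],
  ],
)

```text
time_s: 3.2
ee_pos: [0.485, -0.2213, 0.2053]
eef_rot: [-3.141, -0.0, 1.423]
force: [0.8, -0.2, -0.2]
grip_width: 0.0941
grip_force: 0.0
```

Call:
servo_tool(
  plan=[
    [100,0,0,0,0,0,0.178],
    [100,0,0,0,0,0,0.178],
    [100,0,0,0,0,0,0.178],
    [100,0,0,0,0,0,0.178],
    [100,0,0,0,0,0,0.178],
    [100,0,0,0,0,0,0.178],
    [100,0,0,0,0,0,0.178],
    [100,0,0,0,0,0,0.178],
  ],
)

```text
time_s: 4.2
ee_pos: [0.485, -0.2213, 0.2053]
eef_rot: [-3.141, 0.0, -0.001]
force: [0.5, -1.3, 1.0]
grip_width: 0.094
grip_force: 0.0
```

```bash
python3 - <<'E'
from h import *
c=shot("wrist","pics/w.png");P=pts(c);I=c["pixels"];H=cv2.cvtColor(I,cv2.COLOR_RGB2HSV)
print(c["pose"].round(3).tolist())
near=np.hypot(P[...,0]-.486,P[...,1]+.228)<.045
bl=near&(H[...,0]>100)&(H[...,0]<130)&(H[...,1]>100)&(P[...,2]>.085);Q=P[bl];Q=Q[Q[:,2]<.1]
print(cv2.minEnclosingCircle(Q[:,:2].astype(np.float32)),np.median(Q[:,2]))
org=near&(H[...,0]>3)&(H[...,0]<18)&(H[...,1]>140)&(H[...,2]>70)
n,l,s,ce=cv2.connectedComponentsWithStats(org.astype(np.uint8))
for i in range(1,n):
    if s[i,4]>10:
        q=P[l==i];print(s[i],ce[i],q.min(0),q.max(0),q[q[:,2]>.085].mean(0))
E
```

```text
[[-0.002, 0.969, 0.246, 0.557], [-1.0, -0.002, -0.001, -0.221], [-0.0, -0.246, 0.969, 0.385], [0.0, 0.0, 0.0, 1.0]]
((0.4891498386859894, -0.22630146145820618), 0.02318386547267437) 0.09157986759814835
[353 175   6  20  90] [355.85555556 183.92222222] [ 0.4829285  -0.25680353  0.06652009] [ 0.49736526 -0.25174813  0.09336016] [ 0.49077977 -0.25300214  0.09046875]
[292 177   7  21  94] [295.45744681 186.64893617] [ 0.47619792 -0.20130561  0.06504517] [ 0.49489586 -0.19462193  0.09338822] [ 0.48831861 -0.19967429  0.09105277]
```

View pics/w.png

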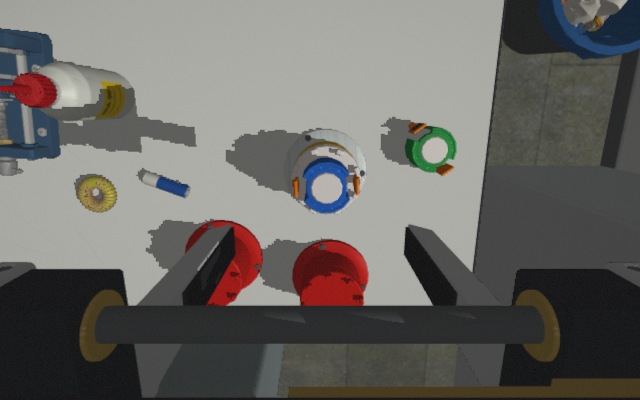

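The wrist view shows the blue cap at about (327,187), with its orange tabs at (296,187) and (356,184) along the closing line. The red look-alikes lie below it in the image, and the green one is to the right.

Call:
servo_tool(
  plan=[
    [100,0.0035,0.005,0,0,0,-0.03],
    [100,0,0,0.02,0,0,0],
    [100,0,0,0.02,0,0,0],
    [100,0,0,0.02,0,0,0],
    [100,0,0,0.02,0,0,0],
    [100,0,0,0.02,0,0,0],
    [100,0,0,0,0,0,0],
    [100,0,0,0,0,0,0],
  ],
)

```text
time_s: 5.25
ee_pos: [0.489, -0.2266, 0.1062]
eef_rot: [3.141, -0.001, 0.037]
force: [0.5, -0.3, -0.2]
grip_width: 0.094
grip_force: 0.0
```

```bash
python3 - <<'E'
from h import *
c=shot("wrist","pics/w2.png");P=pts(c);I=c["pixels"];H=cv2.cvtColor(I,cv2.COLOR_RGB2HSV)
near=np.hypot(P[...,0]-.488,P[...,1]+.227)<.045
bl=near&(H[...,0]>100)&(H[...,0]<130)&(H[...,1]>100)&(P[...,2]>.087);Q=P[bl];Q=Q[Q[:,2]<.1]
print(cv2.minEnclosingCircle(Q[:,:2].astype(np.float32)),np.median(Q[:,2]))
org=near&(H[...,0]>3)&(H[...,0]<18)&(H[...,1]>140)&(H[...,2]>70)
n,l,s,ce=cv2.connectedComponentsWithStats(org.astype(np.uint8))
for i in range(1,n):
    if s[i,4]>10:
        q=P[l==i];print(s[i],ce[i],q.min(0),q.max(0),q[q[:,2]>.085].mean(0))
E
```

```text
((0.4887990653514862, -0.22652404010295868), 0.02336442470550537) 0.0915801669378602
[273 211   9  32 226] [276.78761062 225.55752212] [ 0.48122386 -0.20126972  0.06519594] [ 0.49524622 -0.19476304  0.09335346] [ 0.48880685 -0.19980628  0.09063175]
[359 211   9  32 220] [363.23636364 225.05909091] [ 0.48294965 -0.25761929  0.06407261] [ 0.49766969 -0.25160052  0.0930316 ] [ 0.49087427 -0.25275338  0.09028103]
```

View pics/w2.png

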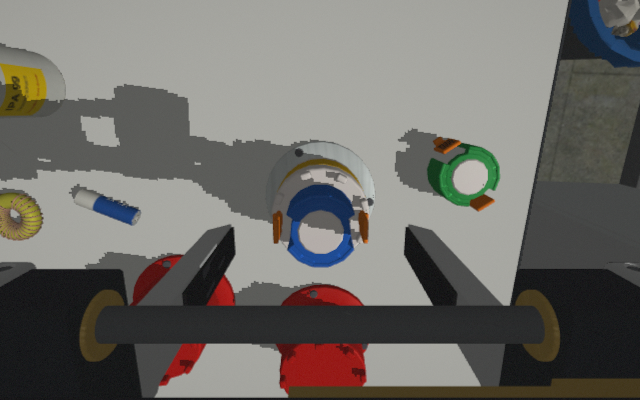

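Cap centred at (320,232), with the tabs at (277,226) and (363,225) squarely between the fingers. Next I descend and squeeze.

Call:
servo_tool(
  plan=[
    [100,0,0,0.015,0,0,0],
    [100,0,0,0.013,0,0,0],
    [100,0,0,0.006,0,0,0],
    [70,0,0,0,0,0,0],
    [55,0,0,0,0,0,0],
    [40,0,0,0,0,0,0],
    [40,0,0,0,0,0,0],
    [40,0,0,0,0,0,0],
  ],
  force=22,
)

```text
time_s: 6.3
ee_pos: [0.4887, -0.2264, 0.0717]
eef_rot: [3.141, -0.0, 0.035]
force: [-1.8, 0.9, 3.7]
grip_width: 0.0477
grip_force: 7.9
```

Call:
servo_tool(
  plan=[
    [40,0,0,0,0,0,0],
    [40,0,0,0,0,0,0],
    [40,0,0,0,0,0,0],
    [40,0,0,0,0,0,0],
    [40,0,0,0,0,0,0],
    [40,0,0,0,0,0,0],
    [40,0,0,0,0,0,0],
    [40,0,0,0,0,0,0],
  ],
)

```text
time_s: 7.3
ee_pos: [0.4887, -0.2264, 0.0718]
eef_rot: [3.141, -0.0, 0.035]
force: [-1.5, 0.9, 5.2]
grip_width: 0.0456
grip_force: 22.0
```

Call:
servo_tool(
  plan=[
    [40,0,0,0,0,0,-0.1],
    [40,0,0,0,0,0,-0.1],
    [40,0,0,0,0,0,-0.1],
    [40,0,0,0,0,0,-0.1],
    [40,0,0,0,0,0,-0.1],
    [40,0,0,0,0,0,-0.1],
    [40,0,0,0,0,0,-0.1],
    [40,0,0,0,0,0,-0.1],
  ],
)

```text
time_s: 8.3
ee_pos: [0.4889, -0.2264, 0.0718]
eef_rot: [3.141, -0.0, 0.838]
force: [-0.7, -0.0, 4.9]
grip_width: 0.0456
grip_force: 22.0
```

```bash
python3 - <<'E'
from h import *
o=ctrl.get_obs();print(o["moment"],o["force"],o["grip_force"])
c=shot("wrist","pics/w3.png")
E
```

```text
[-0.01646947  0.19439946 -0.01810693] [-0.68509327 -0.0182075   4.92796561] 22.013275623321533
```

View pics/w3.png

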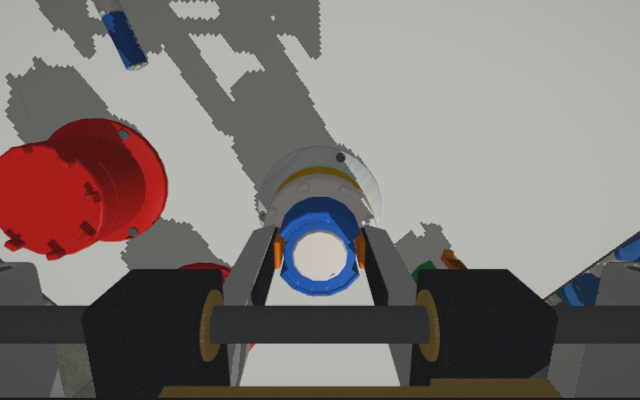

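The cap turned with the gripper, with both tabs held in at (278,250) and (360,250). Now I probe.

Call:
servo_tool(
  plan=[
    [40,0,0,0,0,0,-0.06],
    [40,0,0,0,0,0,-0.06],
    [40,0,0,0,0,0,0],
    [40,0,0,-0.001,0,0,0],
    [40,0,0,-0.001,0,0,0],
    [40,0,0,-0.001,0,0,0],
    [40,0,0,0,0,0,0],
    [40,0,0,0,0,0,0],
  ],
)

```text
time_s: 9.35
ee_pos: [0.4884, -0.2262, 0.0741]
eef_rot: [-3.141, 0.0, 0.955]
force: [0.9, 0.3, -7.2]
grip_width: 0.0454
grip_force: 22.0
```

Call:
servo_tool(
  plan=[
    [40,0,0,0.0025,0,0,0],
    [40,0,0,0,0,0,-0.08],
    [40,0,0,0,0,0,-0.08],
    [40,0,0,0,0,0,0],
    [40,0,0,-0.0015,0,0,0],
    [40,0,0,-0.001,0,0,0],
    [40,0,0,0,0,0,0],
    [40,0,0,0,0,0,0],
  ],
)

```text
time_s: 10.35
ee_pos: [0.4885, -0.2263, 0.0742]
eef_rot: [-3.141, 0.0, 1.115]
force: [2.6, -1.0, -9.5]
grip_width: 0.0452
grip_force: 22.0
```

Call:
servo_tool(
  plan=[
    [40,0,0,0.0025,0,0,0],
    [40,0,0,0,0,0,-0.08],
    [40,0,0,0,0,0,-0.08],
    [40,0,0,0,0,0,0],
    [40,0,0,-0.0015,0,0,0],
    [40,0,0,-0.001,0,0,0],
    [40,0,0,0,0,0,0],
    [40,0,0,0,0,0,0],
  ],
)

```text
time_s: 11.35
ee_pos: [0.4885, -0.2263, 0.0742]
eef_rot: [-3.141, -0.0, 1.275]
force: [2.5, -1.1, -9.3]
grip_width: 0.0451
grip_force: 22.0
```

Call:
servo_tool(
  plan=[
    [40,0,0,0.0025,0,0,0],
    [40,0,0,0,0,0,-0.08],
    [40,0,0,0,0,0,-0.08],
    [40,0,0,0,0,0,0],
    [40,0,0,-0.0015,0,0,0],
    [40,0,0,-0.001,0,0,0],
    [40,0,0,0,0,0,0],
    [40,0,0,0,0,0,0],
  ],
)

```text
time_s: 12.35
ee_pos: [0.4885, -0.2263, 0.0742]
eef_rot: [-3.141, -0.0, 1.435]
force: [1.8, -0.9, -8.3]
grip_width: 0.0453
grip_force: 22.0
```

Call:
servo_tool(
  plan=[
    [40,0,0,0.0025,0,0,0],
    [40,0,0,0,0,0,-0.08],
    [40,0,0,0,0,0,-0.08],
    [40,0,0,0,0,0,0],
    [40,0,0,-0.0015,0,0,0],
    [40,0,0,-0.001,0,0,0],
    [40,0,0,0,0,0,0],
    [40,0,0,0,0,0,0],
  ],
)

```text
time_s: 13.35
ee_pos: [0.4885, -0.2263, 0.0743]
eef_rot: [-3.141, -0.0, 1.595]
force: [0.7, -0.8, -4.6]
grip_width: 0.0452
grip_force: 22.0
```

Call:
servo_tool(
  plan=[
    [40,0,0,-0.0005,0,0,0],
    [40,0,0,-0.0005,0,0,0],
    [40,0,0,0,0,0,0],
    [40,0,0,0,0,0,0],
    [40,0,0,0,0,0,0],
    [40,0,0,0,0,0,0],
    [40,0,0,0,0,0,0],
    [40,0,0,0,0,0,0],
  ],
)

```text
time_s: 14.35
ee_pos: [0.4884, -0.2262, 0.0753]
eef_rot: [-3.141, -0.0, 1.595]
force: [2.1, -0.9, -15.6]
grip_width: 0.0454
grip_force: 21.9
```

Call:
servo_tool(
  plan=[
    [40,0,0,0.003,0,0,0],
    [40,0,0,0.0005,0,0,-0.08],
    [40,0,0,0,0,0,-0.08],
    [40,0,0,0,0,0,0],
    [40,0,0,-0.0015,0,0,0],
    [40,0,0,-0.0015,0,0,0],
    [40,0,0,0,0,0,0],
    [40,0,0,0,0,0,0],
  ],
)

```text
time_s: 15.35
ee_pos: [0.4886, -0.2263, 0.075]
eef_rot: [3.142, 0.0, 1.755]
force: [0.9, 0.4, -1.3]
grip_width: 0.0455
grip_force: 22.0
```

Call:
servo_tool(
  plan=[
    [40,0,0,-0.001,0,0,0],
    [40,0,0,-0.001,0,0,0],
    [40,0,0,0,0,0,0],
    [40,0,0,0,0,0,0],
    [40,0,0,0,0,0,0],
    [40,0,0,0,0,0,0],
    [40,0,0,0,0,0,0],
    [40,0,0,0,0,0,0],
  ],
)

```text
time_s: 16.35
ee_pos: [0.4886, -0.2263, 0.0769]
eef_rot: [-3.142, -0.0, 1.755]
force: [0.4, 0.5, -2.0]
grip_width: 0.0455
grip_force: 22.0
```

Free at about 98°. Lifting.

Call:
servo_tool(
  plan=[
    [40,0,0,-0.003,0,0,0],
    [40,0,0,-0.004,0,0,0],
    [40,0,0,-0.004,0,0,0],
    [40,0,0,-0.005,0,0,0],
    [40,0,0,-0.005,0,0,0],
    [40,0,0,-0.005,0,0,0],
    [40,0,0,-0.005,0,0,0],
    [40,0,0,0,0,0,0],
  ],
)

```text
time_s: 17.35
ee_pos: [0.4888, -0.2264, 0.1084]
eef_rot: [3.141, 0.0, 1.755]
force: [0.3, 0.3, -1.1]
grip_width: 0.0452
grip_force: 22.0
```

```bash
python3 - <<'E'
from h import *
for n,tr in(("scene",(246,306,145,192)),("side",(222,290,155,210))):
    c=ctrl.camera(n)
    g=c["pixels"].astype(int);m=np.zeros(g.shape[:2],np.uint8);m[tr[2]:tr[3],tr[0]:tr[1]]=1
    m&=((g.max(2)<125)&(np.ptp(g,2)<22)).astype(np.uint8);m=cv2.morphologyEx(m,cv2.MORPH_OPEN,np.ones((3,3)))
    nn,l,s,ce=cv2.connectedComponentsWithStats(m);i=1+s[1:,4].argmax()
    v,u=np.nonzero(l==i);Q=np.array([ray(c,p,.008)[:2] for p in zip(u,v)],np.float32)
    print(s[i],cv2.minAreaRect(Q),Q.mean(0))
c=shot("wrist","pics/w4.png")
E
```

```text
[ 246  156   60   36 1747] ((0.4976411461830139, 0.21622750163078308), (0.1569143533706665, 0.19213078916072845), 35.96158981323242) [0.49046806 0.21140537]
[ 222  155   53   55 2362] ((0.5192807912826538, 0.2538626790046692), (0.21376672387123108, 0.145594984292984), 27.364309310913086) [0.50193083 0.25733   ]
```

View pics/w4.png

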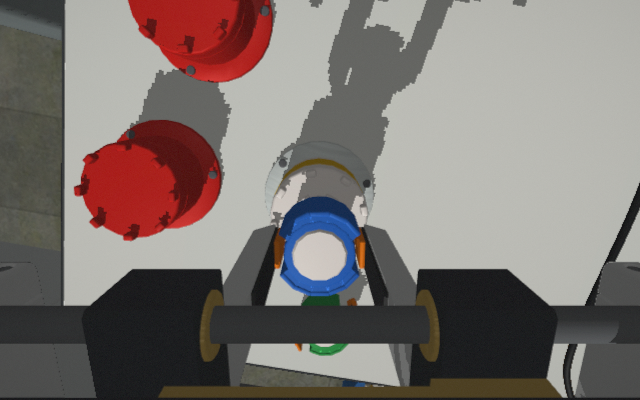

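The cap is held clear of the neck, at (320,255). Carrying it over to the tray.

Call:
servo_tool(
  plan=[
    [40,0,0,-0.02,0,0,0],
    [40,0,0,-0.035,0,0,0],
    [40,0,0,-0.035,0,0,0],
    [40,0,0,-0.025,0,0,0],
    [40,0.01,0.002,-0.01,0,0,0],
    [40,0.02,0.005,0,0,0,0],
    [40,0.03,0.008,0,0,0,0],
    [40,0.04,0.01,0,0,0,0],
  ],
)

```text
time_s: 18.5
ee_pos: [0.4943, -0.1214, 0.2314]
eef_rot: [-3.14, -0.001, 1.754]
force: [-0.4, 0.1, -1.7]
grip_width: 0.045
grip_force: 22.0
```

Call:
servo_tool(
  plan=[
    [40,0.045,0.011,0,0,0,0],
    [40,0.045,0.011,0,0,0,0],
    [40,0.045,0.011,0,0,0,0],
    [40,0.045,0.011,0,0,0,0],
    [40,0.045,0.011,0,0,0,0],
    [40,0.045,0.011,0,0,0,0],
    [40,0.035,0.01,0,0,0,0],
    [40,0.02,0.006,0,0,0,0],
  ],
)

```text
time_s: 19.5
ee_pos: [0.5149, 0.2134, 0.2316]
eef_rot: [-3.14, 0.0, 1.757]
force: [-0.3, -0.1, -0.5]
grip_width: 0.0456
grip_force: 22.0
```

```bash
python3 - <<'E'
from h import *
c=shot("wrist","pics/w5.png");np.savez("w5.npz",P=pts(c),I=c["pixels"])
print(ctrl.get_obs()["ee_pos"])
E
```

```text
[0.51515111 0.21450423 0.23172754]
```

View pics/w5.png

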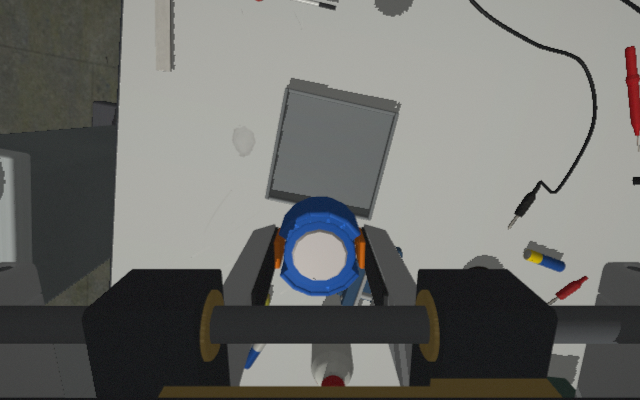

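The tray is fully in view, with rim corners at about (291,79), (399,103), (371,217) and (267,197). The cap is still held.

```bash
python3 - <<'E'
from h import *
c=ctrl.camera("wrist")
C=np.array([ray(c,p,.014)[:2] for p in((291,80),(399,103),(371,217),(267,197))]);print(C,C.mean(0),np.linalg.norm(C-np.roll(C,1,0),axis=1))
P=pts(c);m=np.zeros((400,640),bool);m[120:180,300:370]=1;print(P[m].mean(0))
o=ctrl.get_obs();d=np.append(C.mean(0),0)-o["ee_pos"];y=o["eef_rot"][2]
print(o["ee_pos"],d[0]*np.cos(y)+d[1]*np.sin(y),d[0]*np.sin(y)-d[1]*np.cos(y))
E
```

```text
[[0.46626956 0.30826107]
 [0.58829686 0.30640142]
 [0.5870301  0.17095716]
 [0.46000854 0.17243089]] [0.52540127 0.23951264] [0.1359744  0.12204146 0.13545018 0.12703011]
[0.5283637  0.24153517 0.0066178 ]
[0.51530849 0.21281849 0.23186896] 0.024364497959306834 0.014859772646597196
```

Call:
servo_tool(
  plan=[
    [40,0.024,0.0155,0,0,0,0],
    [40,0,0,0.03,0,0,0],
    [40,0,0,0.04,0,0,0],
    [40,0,0,0.04,0,0,0],
    [40,0,0,0.04,0,0,0],
    [40,0,0,0.03,0,0,0],
    [40,0,0,0.02,0,0,0],
    [40,0,0,0,0,0,0],
  ],
)

```text
time_s: 20.6
ee_pos: [0.5259, 0.2364, 0.0316]
eef_rot: [-3.139, 0.001, 1.754]
force: [0.7, -0.8, -1.0]
grip_width: 0.0454
grip_force: 22.0
```

```bash
python3 - <<'E'
from h import *
c=ctrl.camera("wrist");P=pts(c);o=ctrl.get_obs();e=o["ee_pos"]
H=cv2.cvtColor(c["pixels"],cv2.COLOR_RGB2HSV)
m=(np.hypot(P[...,0]-e[0],P[...,1]-e[1])<.013)&(P[...,2]>e[2]+.005);q=P[m][:,2];print(e,o["force"],np.percentile(q,[10,50,90]))
E
```

```text
[0.52670179 0.23679889 0.03289066] [ 0.21523405 -0.197062   -0.68602521] [0.05190703 0.05265631 0.05339435]
```

Call:
servo_tool(
  plan=[
    [40,0,0,0.005,0,0,0],
    [40,0,0,0.005,0,0,0],
    [40,0,0,0.003,0,0,0],
    [40,0,0,0.001,0,0,0],
    [40,0,0,0,0,0,0],
    [40,0,0,0,0,0,0],
    [40,0,0,0,0,0,0],
    [40,0,0,0,0,0,0],
  ],
)

```text
time_s: 21.65
ee_pos: [0.5269, 0.2376, 0.019]
eef_rot: [3.141, -0.0, 1.755]
force: [0.9, 0.3, -1.4]
grip_width: 0.0455
grip_force: 22.0
```

Call:
servo_tool(
  plan=[
    [40,0,0,0.0005,0,0,0],
    [40,0,0,0.0005,0,0,0],
    [40,0,0,0.0005,0,0,0],
    [40,0,0,0,0,0,0],
    [40,0,0,0,0,0,0],
    [40,0,0,0,0,0,0],
    [40,0,0,0,0,0,0],
    [40,0,0,0,0,0,0],
  ],
)

```text
time_s: 22.65
ee_pos: [0.5269, 0.2375, 0.0174]
eef_rot: [-3.142, -0.0, 1.755]
force: [0.4, -0.5, -2.0]
grip_width: 0.0452
grip_force: 22.0
```

Call:
servo_tool(
  plan=[
    [40,0,0,0.0005,0,0,0],
    [40,0,0,0.0005,0,0,0],
    [40,0,0,0.0005,0,0,0],
    [40,0,0,0,0,0,0],
    [40,0,0,0,0,0,0],
    [40,0,0,0,0,0,0],
    [40,0,0,0,0,0,0],
    [40,0,0,0,0,0,0],
  ],
)

```text
time_s: 23.65
ee_pos: [0.5269, 0.2375, 0.016]
eef_rot: [3.142, -0.0, 1.755]
force: [1.1, 0.3, -1.1]
grip_width: 0.0455
grip_force: 22.0
```

Call:
servo_tool(
  plan=[
    [40,0,0,0.0005,0,0,0],
    [40,0,0,0.0005,0,0,0],
    [40,0,0,0,0,0,0],
    [40,0,0,0,0,0,0],
    [40,0,0,0,0,0,0],
    [40,0,0,0,0,0,0],
    [40,0,0,0,0,0,0],
    [40,0,0,0,0,0,0],
  ],
)

```text
time_s: 24.65
ee_pos: [0.5269, 0.2375, 0.015]
eef_rot: [3.142, -0.0, 1.755]
force: [-0.6, -1.2, 0.6]
grip_width: 0.0453
grip_force: 22.0
```

Call:
servo_tool(
  plan=[
    [40,0,0,0.0005,0,0,0],
    [40,0,0,0.0002,0,0,0],
    [40,0,0,0,0,0,0],
    [40,0,0,0,0,0,0],
    [40,0,0,0,0,0,0],
    [40,0,0,0,0,0,0],
    [40,0,0,0,0,0,0],
    [40,0,0,0,0,0,0],
  ],
)

```text
time_s: 25.65
ee_pos: [0.5269, 0.2376, 0.0148]
eef_rot: [3.141, -0.0, 1.755]
force: [-3.8, -1.4, 6.2]
grip_width: 0.0451
grip_force: 22.0
```

Contact confirmed at about 6 N. Releasing gently.

Call:
servo_tool(
  plan=[
    [50,0,0,0,0,0,0],
    [54,0,0,0,0,0,0],
    [58,0,0,0,0,0,0],
    [62,0,0,0,0,0,0],
    [66,0,0,0,0,0,0],
    [70,0,0,0,0,0,0],
    [74,0,0,0,0,0,0],
    [74,0,0,0,0,0,0],
  ],
)

```text
time_s: 26.65
ee_pos: [0.5268, 0.2375, 0.0142]
eef_rot: [-3.141, 0.0, 1.755]
force: [0.4, -0.4, -0.0]
grip_width: 0.0693
grip_force: 0.0
```

Call:
servo_tool(
  plan=[
    [74,0,0,-0.005,0,0,0],
    [74,0,0,-0.01,0,0,0],
    [74,0,0,-0.02,0,0,0],
    [74,0,0,-0.03,0,0,0],
    [74,0,0,-0.04,0,0,0],
    [74,0,0,-0.03,0,0,0],
    [74,0,0,0,0,0,0],
    [74,0,0,0,0,0,0],
  ],
)

```text
time_s: 27.65
ee_pos: [0.5265, 0.2374, 0.1487]
eef_rot: [-3.141, 0.0, 1.755]
force: [-0.6, -0.8, -0.3]
grip_width: 0.0693
grip_force: 0.0
```

```bash
python3 - <<'E'
from h import *
c=shot("wrist","pics/w6.png");P=pts(c)
m=np.hypot(P[...,0]-.527,P[...,1]-.2375)<.015;q=P[m];print(q[:,2].min(),np.median(q[:,2]),q[:,2].max(),ctrl.get_obs()["force"])
E
```

```text
0.03226024662478094 0.03583820391814732 0.03836714575366118 [-0.13492433 -0.15281215 -0.42089772]
```

View pics/w6.png

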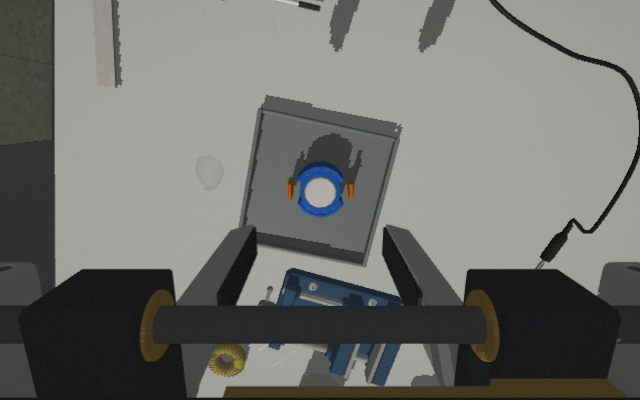

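The cap sits upright and flat in the tray at (320,190), its tabs sprung out, and nothing is touching it.

```bash
python3 -c "
from station import ctrl; print(ctrl.hand_in())"
```

```text
the job is handed in; nothing more can be done
None
```

I opened the jar, set its blue cap upright and flat in the grey tray, let go and handed the job in at about 28 s; no verdict was shown, and I didn't aim at or notice touching the battery, choke, screwdriver or bottle, though I didn't re-check them.

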